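# Balance the guide collar on the model eye and hold the length probe centred in its bore

### The job

Check the eye-length probe on the model eye: set the loose metal collar gently on top of the domed eye so that it balances there by itself, roughly level and centred around the dark iris, and let go of it. Then take the probe by its handle out of its stand, lower its rod from above into the collar's bore without ever touching the collar or the eye, and finish holding it there, still and upright, centred in the bore with the tip about 8 mm above the top of the eye. Do not put the probe down or let go of it at the end, and leave the other things on the table alone.

Things in the scene. Friction and masses are not known exactly. Their poses are not given: they have to be found in the camera images.
- eye_apex (a point): Top of the model eye, a fixed thing: a white ball of radius 40 mm whose upper part stands out of a grey round base (104 mm across, 26 mm high). This point is the highest point of the ball, in the middle of a dark round iris 24 mm across, 65 mm above the table. z is up.
- collar_center (a point): Centre (half-way up, on the axis) of the loose collar: aluminium ring, 48 mm outside, 32 mm high, bore 30 mm wide right through, about 60 g. Starts upright on the table; both ends alike; z is its axis. Balanced level on the eye, its lower bore edge rests around the iris, its centre about 13 mm and its upper rim 29 mm above the eye's top. Only friction holds it; 1 mm off-centre leans it 1.5 degrees.
- probe_grip (a point): Middle of the probe's grip. The probe is one rigid loose thing, about 80 g, upright: round white handle 22 mm across, at its foot a black flange 30 mm across and 5 mm thick, below it a round steel rod 8 mm thick, 70 mm long. This point is on the axis, 107 mm above the rod's tip, 32 mm above the flange's top; the handle goes on 27 mm above it. z runs from tip to handle.
- probe_tip (a point): Lower end of the probe's steel rod, on its axis. z points along the probe to its handle.
- stand_mouth (a point): Probe stand, fixed: a grey block 70 x 70 mm, 85 mm high, with one upright hole 19 mm wide. This point is the centre of the hole's mouth, on the block's top. At the start the probe hangs in it, its flange resting on the top, its tip 70 mm below the mouth. z is up.
- probe: The whole probe; its origin is the tip of the rod, z along it towards the handle.
- collar: The whole collar; its origin is the centre of its lower face, z along its axis.
- eye: The whole model eye with its base; its origin is the centre of the base's underside on the table.
- dropper: Bystander, leave alone: closed white dropper bottle, 40 mm across, 85 mm high. Origin at the centre of its underside.
- lens_case: Bystander, leave alone: closed grey lens case, 90 x 120 x 32 mm high. Origin at the centre of its underside.
- occluder: Bystander, leave alone: flat black eye occluder lying on the table, a disc 60 mm across and 6 mm thick with a handle that reaches 135 mm from the disc's centre along its -y. Origin at the centre of the disc's underside.
There are look-alikes about, which are no part of the job. Leave any yellow look-alike of the probe alone.

How it is judged:
By the outcome, as a careful person would: the job done as asked, in the order asked, and still so for the second after the job is handed in, while the arm keeps its last pose, push and grip.
It also fails if it takes over 64 s, if anything falls off the work surface, if the arm or the gripper's body presses on something with over 40 N, if the wrist force passes 120 N, or if a joint passes its speed limit or range.

### The arm

A 6-joint arm with a two-finger parallel gripper is mounted at the origin on the work surface. World frame = base frame: x ahead of the robot, y to its left, z up, the work surface at z = 0. Lengths are in m, angles in degrees, forces in N, time in s.
With the tool pointing down it reaches from about 0.3 to 0.75 m from the base axis. Payload 8.5 kg.
Tool frame: the origin (TCP) lies at the very end of the fingers, on their centre line; the grasp point (between the pads) lies 19 mm behind it (env.grasp_offset is the distance from the TCP to the grasp point, in m); y points along the fingers, z is the direction in which the jaws open and shut, and the axes are right-handed (so a half turn about y gives the same grasp; the last joint's range is limited). The gripper opens to 85 mm and grips with 20 to 120 N. Pads are 22 mm wide; open, the fingers measure 114 mm over their backs; the gripper's body (76 mm by 85 mm) begins 54 mm behind the grasp point. The pads swing forward as they close: fully open they stand 13 mm farther back than shut.
Start: joints at [55.101, 21.807, 74.336, -0, 83.858, -12.336], TCP at [0.211, 0.508, 0.231] pointing down, gripper open.
Joint ranges: [-178.18, 178.18], [-50.72, 133.34], [12.68, 142.11], [-81.47, 261.47], [9.98, 163.14], [-165.26, 165.26]. Speed limits (degrees/s): [136.94, 136.94, 180, 180, 180, 180].

### API

Orientations are given as a 3x3 rotation matrix whose columns are the frame's x, y, z axes.
In Python, from rig import env gives the robot as it stands. The module is installed in compiled form; this text tells all that it offers.
- The arm moves only by the shell command python3 -m pendant 'ROWS' [FORCE]. ROWS is JSON, a list of rows, each a list of 3 entries, a list of its own where there are three numbers: the shift along the world's x, y, z as a fraction of full scale, then the turn about the world's z as a fraction of full scale, then the opening, from 0 (shut) to 1 (fully open). A call has 1 to 12 rows; each row shifts and turns the commanded pose from where the row before left it; what a row does not reach is not made up. Full scale, the value 1, is 30 mm for a shift and 5 degrees for a turn. A row lasts 1/12 s, in which the tool goes at most 41.7 mm and 7.16 degrees, less where a joint would pass 70% of its speed; a pose out of reach is approached as far as the arm can. A call with a number of a shift or a turn outside -1 to 1 is refused whole. A call with a gripper value outside its range is refused whole. The fingers move at their own pace and stop on an object; FORCE is the grip in N (left out, the last holds). Time passes only in rows, so rows that do not move let the fingers close. It gives the time, the measured TCP pose, the force and the opening at its end, in the units of the state.
- env.observe(): the state, without advancing time (a new reading comes with each control period).
- env.get_image(name): name is "scene" or "top" or "wrist"; returns (picture, depth): 480x640x3 uint8, red, green, blue; 480x640 float32, m along the optical axis (not along the pixel's ray), 0 where there is no reading.
- env.camera_model(name): a dict with "camera_matrix" (3x3 intrinsics, pixels), "R" (3x3) and "t" (3): a world point X has camera coordinates R X + t; the wrist camera has in their place "tool_from_camera" (4x4, takes a point from camera to tool coordinates, whose origin is the TCP and whose axes are the tool frame's). Camera axes: x right, y down, z forward; pixel columns grow to the right and rows downward; lengths in m; the calibration is good to about 2 mm. A picture is of the moment at which its call begins: read the wrist's pose just before it. camera_model takes no time and is no camera call.
- env.close_job(): hands the job in, once; it reports no verdict.
The state is a dict: "time_s": time; "q": joint angles; "qvel": joint speeds; "joint_efforts": joint torques, N m; "position": TCP position; "tool_rot": TCP orientation; "ft_force": force on the tool from outside, world axes, zero at the start; "wrist_torque": the same for the moment, N m; "grip_width": finger opening in m.
Only numpy, scipy, OpenCV 4.12 (cv2) and the standard library are available. Lean on these libraries where they do the work, as an engineer would, in place of code of your own. Each camera call takes 0.05 s, during which the arm holds its last target.

## Working session

There is one attempt and no reset: what is moved stays moved. The work goes in short steps, Python scripts to look and compute and a shell command to move; the robot and the scene stay as the last step left them, time stands still between calls to the robot, and variables do not carry over. Pictures are saved under pics/ and viewed, and the job is handed in when it is done.

```bash
mkdir -p pics; cat > h.py <<'E'
import numpy as np, cv2
from rig import env
def snap(name,fn=None):
    s=env.observe(); im,d=env.get_image(name)
    if fn: cv2.imwrite('pics/'+fn,im[:,:,::-1])
    np.savez('/tmp/'+name+'.npz',im=im,d=d,p=s['position'],R=s['tool_rot'])
    return s,im,d
E
python3 - <<'E'
from h import *
s=env.observe()
print(s)
for n in['scene','top','wrist']:
    print(n,env.camera_model(n)); snap(n,n+'0.png')
E
```

```text
{'time_s': 0.0, 'q': array([ 5.51019969e+01,  2.18409881e+01,  7.43875712e+01, -4.88469942e-04,
        8.38573818e+01, -1.23348655e+01]), 'qvel': array([ 0.03816672,  0.09057455, -0.02382766, -0.00482353, -0.04083652,
        0.04797651]), 'joint_efforts': array([-2.49844588e-04, -4.48456800e+01, -2.31275350e+01, -1.17545537e-04,
        4.75060995e-03, -4.65498181e-05]), 'position': array([0.2108508 , 0.50764363, 0.23069521]), 'tool_rot': array([[ 9.23457489e-01, -8.51197164e-04,  3.83699805e-01],
       [-3.83700623e-01, -1.23506910e-03,  9.23456716e-01],
       [-3.12147965e-04, -9.99998875e-01, -1.46713869e-03]]), 'ft_force': array([ 0.79454341, -1.2669367 , -0.10809966]), 'wrist_torque': array([-0.00075975,  0.0031482 ,  0.02980183]), 'grip_width': 0.08547008656040093}
scene {'camera_matrix': array([[491.59141489,   0.        , 325.23420554],
       [  0.        , 491.59141489, 246.49825891],
       [  0.        ,   0.        ,   1.        ]]), 'R': array([[-0.76220404,  0.64733586,  0.00113381],
       [ 0.51278958,  0.60484998, -0.60926459],
       [-0.39508461, -0.46380252, 
[... 287 characters left out ...]
.03177988],
       [-0.99182476, -0.0016125 , -0.12759721],
       [ 0.12747944,  0.03224908, -0.9913168 ]]), 't': array([0.0193966 , 0.61217029, 0.99173782])}
wrist {'camera_matrix': array([[416.19053027,   0.        , 323.15718625],
       [  0.        , 416.19053027, 242.26954134],
       [  0.        ,   0.        ,   1.        ]]), 'tool_from_camera': array([[ 2.19704991e-04,  9.45251125e-01,  3.26343780e-01,
        -8.44789752e-02],
       [-1.18552501e-03, -3.26343312e-01,  9.45250568e-01,
        -1.42768243e-01],
       [ 9.99999273e-01, -5.94564981e-04,  1.04891960e-03,
        -4.55845680e-04],
       [ 0.00000000e+00,  0.00000000e+00,  0.00000000e+00,
         1.00000000e+00]])}
```

View pics/scene0.png

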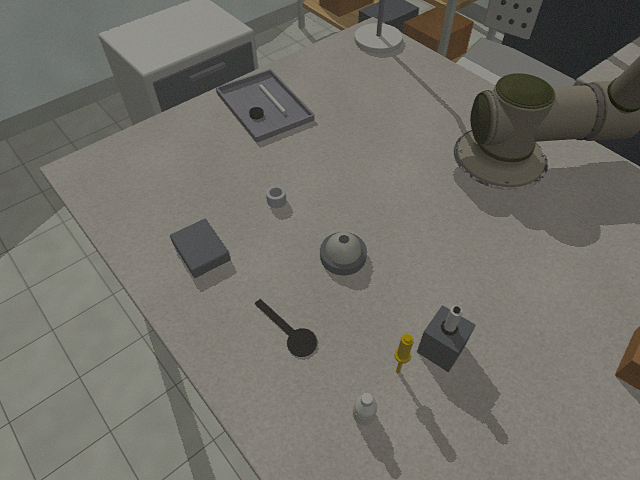

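View pics/top0.png

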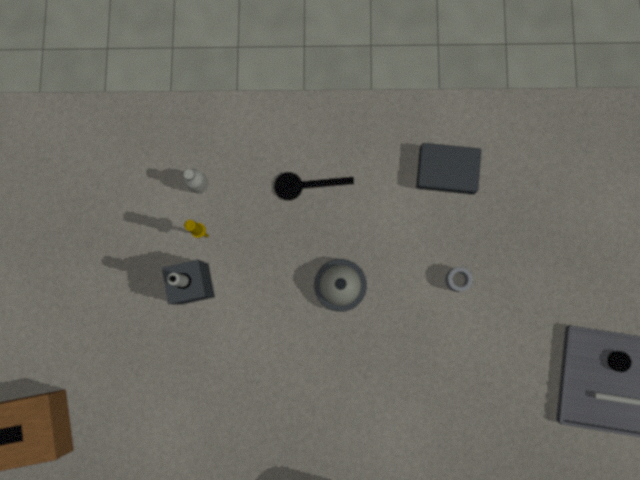

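View pics/wrist0.png

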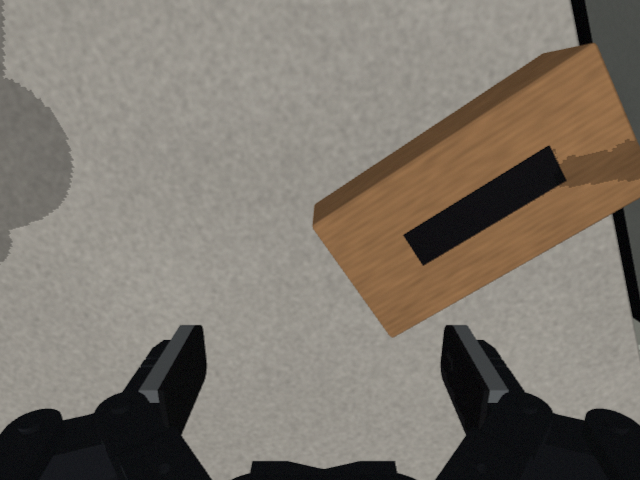

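The collar is at top (459,279) / scene (277,197). The eye is at top (340,284) / scene (344,253), and the white probe in the grey stand at top (180,281) / scene (453,320). The look-alikes are a yellow probe at top (196,229), and a black round thing and a white stick in the tray (619,361). I'll confirm with enlarged crops and measure.

```bash
cat >> h.py <<'E'
def load(name):
    z=np.load('/tmp/'+name+'.npz'); return z['im'],z['d'],z['p'],z['R']
def cam(name,p=None,R=None):
    m=env.camera_model(name); K=m['camera_matrix']
    if name=='wrist':
        T=m['tool_from_camera']; Rw=R@T[:3,:3]; c=R@T[:3,3]+p   # world_from_cam
    else:
        Rw=m['R'].T; c=-Rw@m['t']
    return K,Rw,c
def plane(C,u,v,z):
    K,Rw,c=C; r=Rw@np.linalg.inv(K)@np.array([u,v,1.]); return c+r*(z-c[2])/r[2]
def cloud(C,d):
    K,Rw,c=C; v,u=np.mgrid[0:480,0:640]
    P=np.stack([(u-K[0,2])/K[0,0]*d,(v-K[1,2])/K[1,1]*d,d],-1)
    W=P@Rw.T+c; W[d<=0]=np.nan; return W
E
python3 - <<'E'
from h import *
def crop(im,u,v,r=45): return cv2.resize(im[v-r:v+r,u-r:u+r,::-1],(260,260),interpolation=cv2.INTER_CUBIC)
ti,td,_,_=load('top'); si,sd,_,_=load('scene')
a=np.hstack([crop(ti,459,279),crop(ti,340,284),crop(ti,185,275)])
b=np.hstack([crop(si,277,197),crop(si,344,253),crop(si,445,335)])
cv2.imwrite('pics/crop0.png',np.vstack([a,b]))
for n,im,d,boxes in[('top',ti,td,dict(collar=(430,250,490,310),eye=(300,245,380,325),stand=(155,245,225,315),yellow=(180,205,215,245),dropper=(175,160,215,200),case=(405,130,490,200))),
  ('scene',si,sd,dict(collar=(255,175,300,215),eye=(310,225,375,280),stand=(412,295,480,375)))]:
    W=cloud(cam(n),d)
    for k,(x0,y0,x1,y1) in boxes.items():
        w=W[y0:y1,x0:x1].reshape(-1,3); w=w[np.isfinite(w[:,0])]
        zt=w[:,2].max()
        print(n,k,'zmax',zt.round(4),'tab',np.percentile(w[:,2],10).round(4))
        for lo,hi in dict(collar=[(.026,.04)],eye=[(.015,.03),(.055,.075)],stand=[(.078,.088),(.087,.098),(.1,.16)],yellow=[(.02,.2)],dropper=[(.02,.1)],case=[(.02,.05)])[k]:
            s=w[(w[:,2]>lo)&(w[:,2]<hi)]
            if len(s): print('   ',lo,hi,len(s),'mid',((s.min(0)+s.max(0))/2).round(4),'ext',np.ptp(s,0).round(4),'mean',s.mean(0).round(4))
E
```

```text
top collar zmax 0.0377 tab -0.0014
    0.026 0.04 312 mid [ 0.5481 -0.254   0.0319] ext [0.0464 0.0477 0.0117] mean [ 0.5481 -0.2538  0.0324]
top eye zmax 0.07 tab -0.001
    0.015 0.03 868 mid [ 0.5362 -0.0237  0.0253] ext [0.1016 0.102  0.0092] mean [ 0.5351 -0.0233  0.0266]
    0.055 0.075 641 mid [ 0.5362 -0.0234  0.0625] ext [0.0569 0.0569 0.015 ] mean [ 0.5358 -0.0228  0.0608]
top stand zmax 0.1576 tab -0.0011
    0.078 0.088 1045 mid [0.5384 0.2699 0.0831] ext [0.0808 0.0839 0.0099] mean [0.537  0.2668 0.0853]
    0.087 0.098 332 mid [0.538  0.2699 0.0923] ext [0.0799 0.0804 0.0107] mean [0.5381 0.2679 0.0888]
    0.1 0.16 211 mid [0.5389 0.2678 0.1288] ext [0.021  0.0217 0.0575] mean [0.5384 0.2645 0.1396]
top yellow zmax 0.1422 tab -0.0011
    0.02 0.2 288 mid [0.6364 0.247  0.0815] ext [0.0282 0.0295 0.1213] mean [0.634  0.2436 0.1089]
top dropper zmax 0.0894 tab -0.0012
    0.02 0.1 422 mid [0.7422 0.2655 0.055 ] ext [0.0397 0.0396 0.0689] mean [0.7377 0.261  0.0592]
top case zmax 0.04 tab -0.0005
    0.02 0.05 2751 mid [ 0.7704 -0.2392  0.03  ] ext [0.1005 0.1266 0.02  ] mean [ 0.7688 -0.2388  0.0327]
scene collar zmax 0.038 tab -0.0007
    0.026 0.04 189 mid [ 0.5509 -0.2544  0.0321] ext [0.0468 0.0467 0.0119] mean [ 0.5512 -0.2533  0.032 ]
scene eye zmax 0.0685 tab -0.0005
    0.015 0.03 613 mid [ 0.5382 -0.0237  0.0225] ext [0.1044 0.1037 0.015 ] mean [ 0.5519 -0.0086  0.0255]
    0.055 0.075 394 mid [ 0.5397 -0.0225  0.0618] ext [0.0526 0.0583 0.0135] mean [ 0.5409 -0.0209  0.0606]
scene stand zmax 0.1565 tab -0.0009
    0.078 0.088 1044 mid [0.5403 0.2687 0.083 ] ext [0.0837 0.0824 0.01  ] mean [0.5452 0.2719 0.0852]
    0.087 0.098 267 mid [0.5399 0.2688 0.0925] ext [0.0796 0.0795 0.011 ] mean [0.5448 0.2715 0.0891]
    0.1 0.16 296 mid [0.5842 0.2638 0.1283] ext [0.1059 0.0295 0.0563] mean [0.5503 0.2692 0.1343]
```

View pics/crop0.png

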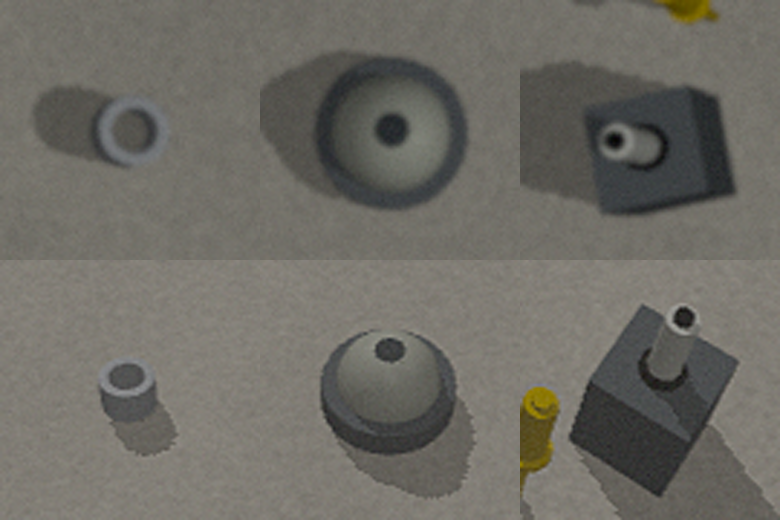

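The crops confirm it. The aluminium ring is open right through, the eye has its iris, and the white probe sits in the grey block; the yellow one is left alone. Next I move above the collar.

```bash
python3 -m pendant '[[[0.44,-0.9,0],0.18,1],[[0.44,-1,0],0.18,1],[[0.44,-1,0],0.18,1],[[0.44,-1,0],0.18,1],[[0.44,-1,0],0.18,1],[[0.44,-1,0],0.18,1],[[0.44,-1,0],0.18,1],[[0.44,-1,0],0.18,1],[[0.44,-1,0],0.18,1],[[0.44,-1,0],0.18,1],[[0.44,-1,0],0.18,1],[[0.44,-1,0],0.18,1]]' 20
python3 -m pendant '[[[0.44,-1,0],0.18,1],[[0.44,-1,0],0.18,1],[[0.44,-1,0],0.18,1],[[0.44,-1,0],0.18,1],[[0.44,-1,0],0.18,1],[[0.44,-1,0],0.18,1],[[0.44,-1,0],0.18,1],[[0.44,-1,0],0.18,1],[[0.44,-1,0],0.18,1],[[0.44,-1,0],0.18,1],[[0.44,-1,0],0.18,1],[[0.44,-1,0],0.18,1]]'
python3 -m pendant '[[[0.44,-0.9,0],0.18,1],[[0.2,-0.4,0],0.0,1],[[0,0,0],0,1],[[0,0,0],0,1]]'
python3 - <<'E'
from h import *
print(env.observe()['tool_rot'].round(4), env.observe()['q'])
E
```

```text
time_s: 1.15
position: [0.3696, 0.1493, 0.2313]
tool_rot: [[0.979, -0.0, 0.203], [-0.203, -0.0, 0.979], [-0.0, -1.0, -0.0]]
ft_force: [0.2, 1.1, -0.6]
grip_width: 0.0854
time_s: 2.15
position: [0.5281, -0.2107, 0.231]
tool_rot: [[1.0, -0.0, 0.016], [-0.016, 0.0, 1.0], [-0.0, -1.0, 0.0]]
ft_force: [-0.3, 0.7, 0.5]
grip_width: 0.0857
time_s: 2.48
position: [0.5468, -0.2482, 0.2306]
tool_rot: [[1.0, -0.001, 0.002], [-0.002, 0.001, 1.0], [-0.001, -1.0, 0.001]]
ft_force: [-0.1, 0.5, -0.4]
grip_width: 0.0852
[[ 1.     -0.0011  0.0019]
 [-0.0019  0.001   1.    ]
 [-0.0011 -1.      0.001 ]] [-3.57009278e+01  2.70297780e+01  6.58422869e+01  9.47822301e-03
  8.72127426e+01 -1.25594870e+02]
```

```bash
cat >> h.py <<'E'
def ell(mask,lo=200):
    n,l,st,ce=cv2.connectedComponentsWithStats(mask.astype(np.uint8))
    out=[]
    for i in range(1,n):
        if st[i,4]<lo: continue
        c,_=cv2.findContours((l==i).astype(np.uint8),cv2.RETR_EXTERNAL,cv2.CHAIN_APPROX_NONE)
        c=max(c,key=len)
        if len(c)<10: continue
        out.append((st[i],cv2.fitEllipse(c)))
    return out
E
python3 - <<'E'
from h import *
s,im,d=snap('wrist','w1.png')
C=cam('wrist',s['position'],s['tool_rot']); W=cloud(C,d)
m=(W[...,2]>.026)&(W[...,2]<.04)&(np.hypot(W[...,0]-.549,W[...,1]+.254)<.05)
for st,e in ell(m): print(st,e,plane(C,*e[0],.032))
w=W[m];print(w[:,2].mean(),(w.min(0)+w.max(0))/2)
E
```

```text
[ 288  178   57   56 1546] ((315.9256896972656, 206.10772705078125), (54.51155090332031, 55.151241302490234), 102.96810913085938) [ 0.5477519  -0.25403818  0.032     ]
0.0317622378693463 [ 0.54842292 -0.2540089   0.03050886]
```

View pics/w1.png

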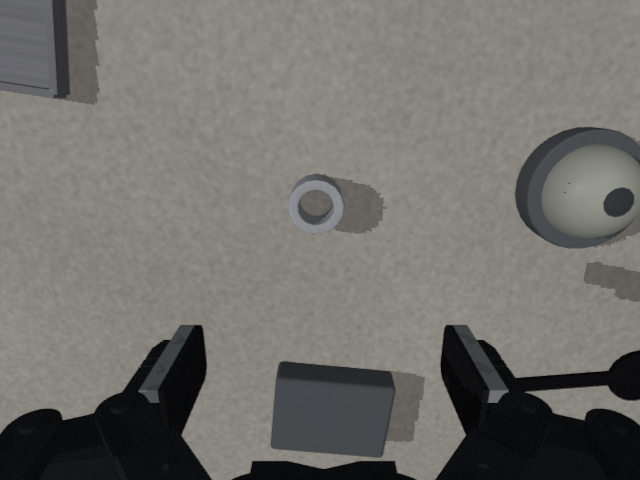

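```bash
python3 -m pendant '[[[0.04,-0.2,-1],0,1],[[0,0,-1],0,1],[[0,0,-1],0,1],[[0,0,-1],0,1],[[0,0,-1],0,1],[[0,0,-1],0,1],[[0,0,-0.8],0,1],[[0,0,-0.4],0,1],[[0,0,-0.3],0,1],[[0,0,0],0,1],[[0,0,0],0,1]]' 20
python3 -m pendant '[[[0,0,0],0,0.45],[[0,0,0],0,0.45],[[0,0,0],0,0.45],[[0,0,0],0,0.45],[[0,0,0],0,0.3],[[0,0,0],0,0.3],[[0,0,0],0,0.3],[[0,0,0],0,0.3]]' 20
```

```text
time_s: 3.45
position: [0.5485, -0.2537, 0.0071]
tool_rot: [[1.0, 0.001, 0.0], [-0.0, -0.0, 1.0], [0.001, -1.0, -0.0]]
ft_force: [-0.1, -0.1, 0.0]
grip_width: 0.0853
time_s: 4.12
position: [0.5485, -0.2543, 0.0074]
tool_rot: [[1.0, 0.001, 0.001], [-0.001, -0.001, 1.0], [0.001, -1.0, -0.001]]
ft_force: [-1.3, 1.1, 7.1]
grip_width: 0.0482
```

Gripped at 48 mm, as expected. Next I open, turn a quarter and regrip, which centres the collar in the second direction too.

```bash
python3 -m pendant '[[[0,0,0],0,0.7],[[0,0,0],0,1],[[0,0,0],0,1],[[0,0,0],0,1],[[0,0,0],0,1],[[0,0,0],-1,1],[[0,0,0],-1,1],[[0,0,0],-1,1],[[0,0,0],-1,1],[[0,0,0],-1,1],[[0,0,0],-1,1],[[0,0,0],-1,1]]' 20
python3 -m pendant '[[[0,0,0],-1,1],[[0,0,0],-1,1],[[0,0,0],-1,1],[[0,0,0],-1,1],[[0,0,0],-1,1],[[0,0,0],-1,1],[[0,0,0],-1,1],[[0,0,0],-1,1],[[0,0,0],-1,1],[[0,0,0],-1,1],[[0,0,0],-1,1],[[0,0,0],0,1]]' 20
python3 -m pendant '[[[0,0,0],0,0.5],[[0,0,0],0,0.5],[[0,0,0],0,0.5],[[0,0,0],0,0.5],[[0,0,0],0,0.3],[[0,0,0],0,0.3],[[0,0,0],0,0.3],[[0,0,0],0,0.3],[[0,0,0],0,0.3],[[0,0,0],0,0.3]]' 20
```

```text
time_s: 5.12
position: [0.5482, -0.2541, 0.0062]
tool_rot: [[0.816, -0.0, 0.578], [-0.578, 0.0, 0.816], [-0.0, -1.0, 0.0]]
ft_force: [-0.3, -0.2, 0.1]
grip_width: 0.0854
time_s: 6.12
position: [0.5482, -0.2541, 0.0062]
tool_rot: [[-0.004, -0.0, 1.0], [-1.0, 0.0, -0.004], [-0.0, -1.0, -0.0]]
ft_force: [-0.6, -0.1, 0.6]
grip_width: 0.0853
time_s: 6.95
position: [0.5483, -0.2542, 0.0065]
tool_rot: [[-0.001, 0.0, 1.0], [-1.0, -0.0, -0.001], [0.0, -1.0, 0.0]]
ft_force: [-0.6, -0.3, 4.2]
grip_width: 0.0465
```

```bash
python3 -m pendant '[[[0,0,0.2],0,0.3],[[0,0,0.6],0,0.3],[[0,0,1],0,0.3],[[0,0,1],0,0.3],[[0,0.4,1],0,0.3],[[0,1,0],0,0.3],[[0,1,0],0,0.3],[[-0.1,1,0],0,0.3],[[-0.1,1,0],0,0.3],[[-0.1,1,0],0,0.3],[[-0.1,0.4,0],0,0.3],[[0,0,0],0,0.3]]' 20
python3 -m pendant '[[[0,0,0],0,0.3],[[0,0,0],0,0.3],[[0,0,0],0,0.3]]' 20
python3 - <<'E'
from h import *
s,im,d=snap('wrist','w2.png')
print(s['position'],s['tool_rot'].round(4),s['grip_width'],s['q'])
E
```

```text
time_s: 7.95
position: [0.5355, -0.0777, 0.1205]
tool_rot: [[0.002, -0.001, 1.0], [-1.0, 0.001, 0.002], [-0.001, -1.0, -0.001]]
ft_force: [-0.2, -0.6, -1.2]
grip_width: 0.0466
time_s: 8.2
position: [0.5365, -0.0814, 0.1203]
tool_rot: [[-0.003, 0.0, 1.0], [-1.0, -0.0, -0.003], [0.0, -1.0, 0.0]]
ft_force: [0.8, -1.1, -0.6]
grip_width: 0.0464
[ 0.5364691  -0.08138776  0.12026327] [[-2.5e-03  2.0e-04  1.0e+00]
 [-1.0e+00 -2.0e-04 -2.5e-03]
 [ 2.0e-04 -1.0e+00  2.0e-04]] 0.046373519863582215 [-2.11283023e+01  2.72006554e+01  8.54271676e+01 -1.01616458e-02
  6.73585351e+01 -2.09810494e+01]
```

View pics/w2.png

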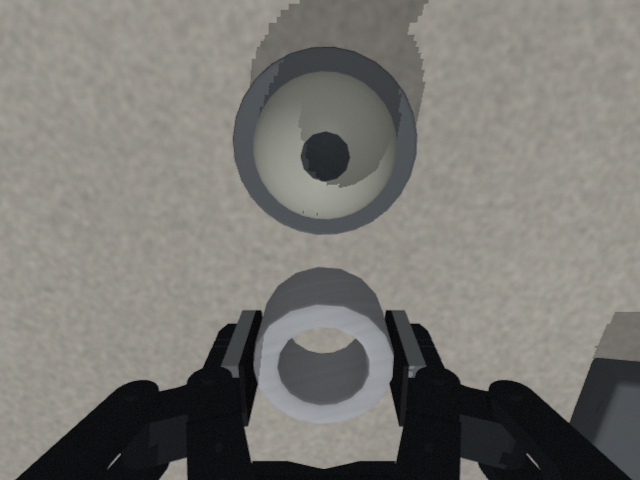

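```bash
python3 - <<'E'
from h import *
im,d,p,R=load('wrist'); C=cam('wrist',p,R); W=cloud(C,d)
g=im.astype(int).sum(2)
m=np.zeros(g.shape,bool); m[120:195,285:365]=g[120:195,285:365]<150
for st,e in ell(m,300):
    print('iris',e,plane(C,*e[0],.0632))
# base rim of eye: whole eye outline at z .026
m=(W[...,2]>.018)&(W[...,2]<.08)&(np.hypot(W[...,0]-.537,W[...,1]+.023)<.065)
for st,e in ell(m): print('base',st,e,plane(C,*e[0],.026))
w=W[m]; w=w[w[:,2]>.032]
A=np.c_[2*w,np.ones(len(w))];x=np.linalg.lstsq(A,(w**2).sum(1),rcond=None)[0];print('sphere',x[:3],np.sqrt(x[3]+x[:3]@x[:3]))
# collar rim in tool coords
T=(W-p)@R
m=(T[...,1]<-.018)&(T[...,1]>-.033)&(np.hypot(T[...,0],T[...,2])<.027)&(g>380)
m[:290]=0
t=T[m];print('rim',len(t),t.mean(0),(t.min(0)+t.max(0))/2, np.ptp(t,0))
A=np.c_[t[:,[0,2]],np.ones(len(t))];print('tilt',np.linalg.lstsq(A,t[:,1],rcond=None)[0])
for st,e in ell(m):print(e,(plane(C,*e[0],p[2]+.0255)-p)@R)
# hole
mm=np.zeros(g.shape,bool);
cv2.imwrite('pics/m2.png',(m*255).astype(np.uint8))
E
```

```text
iris ((326.56011962890625, 155.49449157714844), (41.51235580444336, 47.85890579223633), 162.9284210205078) [ 0.53795719 -0.02274448  0.0632    ]
base [  233    47   184   188 27026] ((324.8403625488281, 140.42474365234375), (182.9224395751953, 187.1382293701172), 1.0682761669158936) [ 0.53728117 -0.01921559  0.026     ]
sphere [ 0.53727884 -0.02316245  0.02583109] 0.03928517892586318
rim 7072 [-0.00103089 -0.02550248  0.00041944] [ 0.00057419 -0.02549523  0.00024666] [0.04702486 0.00388841 0.04499177]
tilt [ 0.00185096  0.00109487 -0.02550103]
((324.26287841796875, 364.0111083984375), (118.24334716796875, 135.1748504638672), 89.61105346679688) [-0.00094568 -0.02550021  0.00010574]
```

View pics/m2.png

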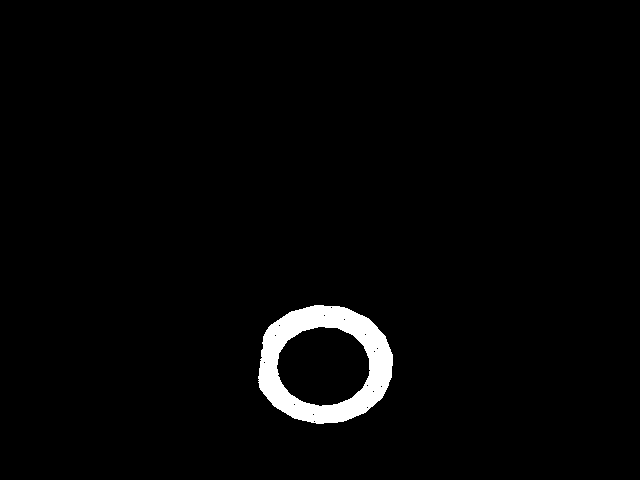

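```bash
python3 -m pendant '[[[0.03,0.5,0],0,0.3],[[0,0.8,0],0,0.3],[[0,0.5,0],0,0.3],[[0,0.15,0],0,0.3],[[0,0,-0.5],0,0.3],[[0,0,-0.5],0,0.3],[[0,0,-0.3],0,0.3],[[0,0,0],0,0.3],[[0,0,0],0,0.3],[[0,0,0],0,0.3],[[0,0,0],0,0.3]]' 20
python3 - <<'E'
from h import *
s,im,d=snap('wrist','w3.png'); print(s['position'],s['ft_force'])
s,im,d=snap('scene'); print(env.observe()['position'],env.observe()['ft_force'])
cv2.imwrite('pics/s3.png',cv2.resize(im[180:300,260:420,::-1],(800,600)))
E
```

```text
time_s: 9.17
position: [0.5376, -0.022, 0.0821]
tool_rot: [[-0.001, 0.001, 1.0], [-1.0, -0.0, -0.001], [0.0, -1.0, 0.001]]
ft_force: [0.1, -0.0, -0.5]
grip_width: 0.0468
[ 0.5375555  -0.02196426  0.08206677] [ 0.123489   -0.03592995 -0.48334478]
[ 0.53743482 -0.02180177  0.08191096] [ 0.41914519  0.02965256 -0.32946623]
```

View pics/w3.png

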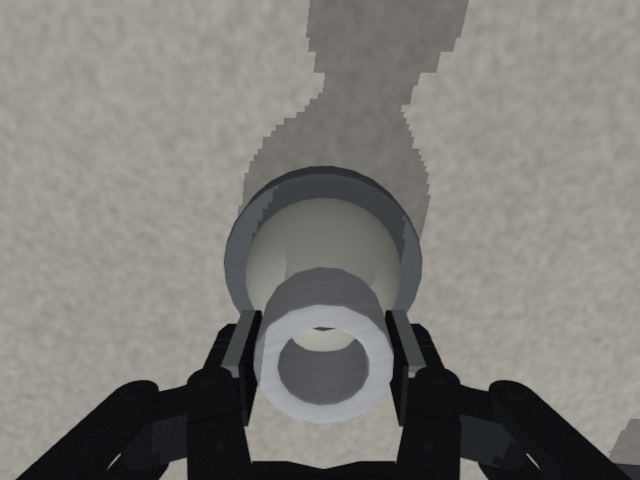

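View pics/s3.png

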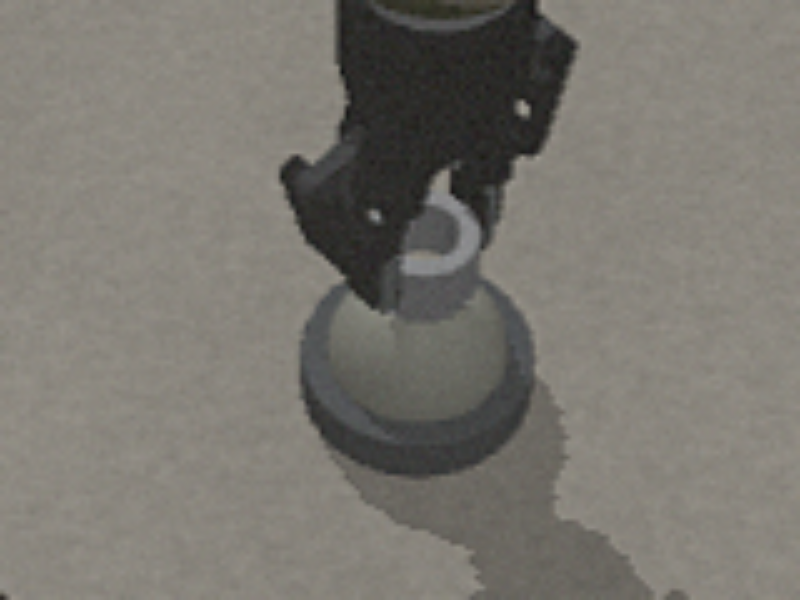

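```bash
python3 -m pendant '[[[0,-0.04,0],0,0.3],[[0,0,-0.2],0,0.3],[[0,0,-0.1],0,0.3],[[0,0,-0.03],0,0.3],[[0,0,-0.03],0,0.3],[[0,0,0],0,0.3],[[0,0,0],0,0.3],[[0,0,0],0,0.3]]' 20
python3 -m pendant '[[[0,0,-0.03],0,0.3],[[0,0,0],0,0.3],[[0,0,0],0,0.3]]' 20
```

```text
time_s: 9.93
position: [0.5372, -0.0228, 0.0706]
tool_rot: [[-0.001, 0.0, 1.0], [-1.0, -0.0, -0.001], [0.0, -1.0, 0.0]]
ft_force: [0.2, 0.5, -1.3]
grip_width: 0.0464
time_s: 10.18
position: [0.5371, -0.0228, 0.0696]
tool_rot: [[-0.001, -0.0, 1.0], [-1.0, 0.0, -0.001], [-0.0, -1.0, -0.0]]
ft_force: [0.1, -0.0, -1.3]
grip_width: 0.0467
```

```bash
python3 -m pendant '[[[0,0,-0.02],0,0.3],[[0,0,0],0,0.3],[[0,0,0],0,0.3]]' 20
python3 -m pendant '[[[0,0,-0.02],0,0.3],[[0,0,0],0,0.3],[[0,0,0],0,0.3]]' 20
python3 - <<'E'
from h import *
s,im,d=snap('wrist','w4.png')
E
```

```text
time_s: 10.43
position: [0.5371, -0.0228, 0.069]
tool_rot: [[-0.001, -0.0, 1.0], [-1.0, 0.0, -0.001], [-0.0, -1.0, -0.0]]
ft_force: [0.2, -0.1, -0.4]
grip_width: 0.0462
time_s: 10.68
position: [0.5372, -0.0228, 0.0685]
tool_rot: [[-0.001, 0.0, 1.0], [-1.0, -0.0, -0.001], [0.0, -1.0, 0.0]]
ft_force: [-0.3, -0.4, -0.2]
grip_width: 0.0465
```

```bash
python3 -m pendant '[[[0,0,-0.02],0,0.3],[[0,0,0],0,0.3],[[0,0,0],0,0.3]]' 20
python3 -m pendant '[[[0,0,-0.02],0,0.3],[[0,0,0],0,0.3],[[0,0,0],0,0.3]]' 20
```

```text
time_s: 10.98
position: [0.5373, -0.0228, 0.0683]
tool_rot: [[-0.001, 0.001, 1.0], [-1.0, -0.0, -0.001], [0.0, -1.0, 0.001]]
ft_force: [-1.4, -0.2, 5.1]
grip_width: 0.0464
time_s: 11.23
position: [0.5373, -0.0229, 0.0682]
tool_rot: [[-0.001, 0.001, 1.0], [-1.0, -0.0, -0.001], [0.0, -1.0, 0.001]]
ft_force: [-3.4, 0.4, 10.5]
grip_width: 0.0464
```

View pics/w4.png

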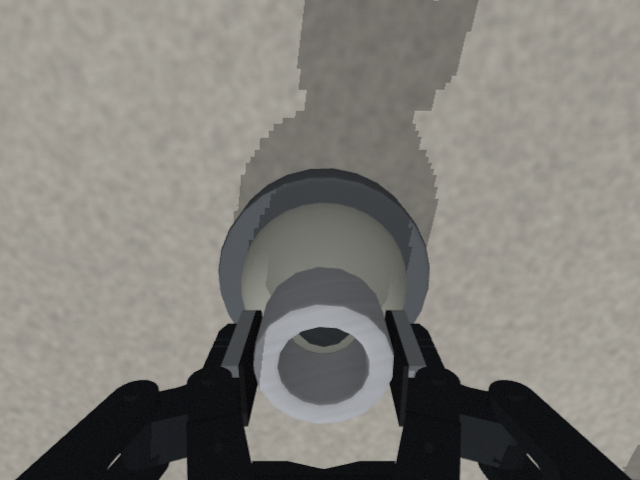

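Contact came at the predicted height. The force in -x means the collar's -x edge touches first, so it sits slightly too far to +x. I ease up and nudge to -x.

```bash
python3 -m pendant '[[[0,0,0.04],0,0.3],[[-0.02,0,0],0,0.3],[[0,0,-0.03],0,0.3],[[0,0,0],0,0.3],[[0,0,0],0,0.3],[[0,0,0],0,0.3]]' 20
python3 -m pendant '[[[0,0,-0.01],0,0.3],[[0,0,0],0,0.3],[[0,0,0],0,0.3]]' 20
```

```text
time_s: 11.73
position: [0.5368, -0.0229, 0.0682]
tool_rot: [[-0.001, 0.001, 1.0], [-1.0, -0.0, -0.001], [0.0, -1.0, 0.001]]
ft_force: [-2.7, 0.1, 9.4]
grip_width: 0.0466
time_s: 11.98
position: [0.5368, -0.0229, 0.0682]
tool_rot: [[-0.001, 0.001, 1.0], [-1.0, -0.0, -0.001], [0.0, -1.0, 0.001]]
ft_force: [-2.8, 0.8, 11.4]
grip_width: 0.0468
```

```bash
python3 -m pendant '[[[0,0,0.06],0,0.3],[[-0.03,0,0],0,0.3],[[0,0,0],0,0.3],[[0,0,-0.04],0,0.3],[[0,0,0],0,0.3],[[0,0,0],0,0.3]]' 20
python3 -m pendant '[[[0,0,-0.015],0,0.3],[[0,0,0],0,0.3],[[0,0,0],0,0.3]]' 20
```

```text
time_s: 12.48
position: [0.5359, -0.0229, 0.0685]
tool_rot: [[-0.001, 0.001, 1.0], [-1.0, -0.0, -0.001], [0.0, -1.0, 0.001]]
ft_force: [-1.9, 0.3, 9.4]
grip_width: 0.0467
time_s: 12.73
position: [0.5359, -0.0229, 0.0684]
tool_rot: [[-0.001, 0.001, 1.0], [-1.0, -0.0, -0.001], [0.0, -1.0, 0.001]]
ft_force: [-2.6, -0.1, 13.7]
grip_width: 0.0467
```

```bash
python3 - <<'E'
from h import *
s,im,d=snap('wrist','w5.png')
a=cv2.resize(im[250:430,240:410,::-1],None,fx=3,fy=3,interpolation=cv2.INTER_CUBIC)
b=cv2.imread('pics/w4.png')[250:430,240:410]; b=cv2.resize(b,None,fx=3,fy=3,interpolation=cv2.INTER_CUBIC)
c=np.hstack([b,a]); cv2.imwrite('pics/w45.png',cv2.resize(c,None,fx=.75,fy=.75))
C=cam('wrist',s['position'],s['tool_rot']);W=cloud(C,d);x=W
m=(W[...,2]>.018)&(W[...,2]<.05)&(np.hypot(W[...,0]-.537,W[...,1]+.023)<.065)
w=W[m];w=w[(w[:,2]>.031)]
from scipy.optimize import least_squares
# fix R=.04 and z=.025
r=least_squares(lambda q:np.hypot(np.hypot(w[:,0]-q[0],w[:,1]-q[1]),w[:,2]-q[2])-.04,[.537,-.023,.025],loss='soft_l1',f_scale=.001)
print(len(w),r.x)
E
```

```text
5996 [ 0.53723537 -0.02342166  0.02453537]
```

View pics/w45.png

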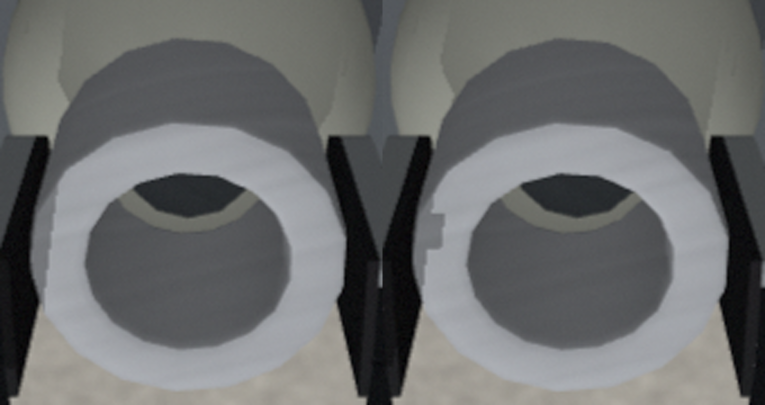

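The bore view shows the iris centred at x=0.5372 (left) but about 1.3 mm off at x=0.5359 (right), and the sphere fit also gives 0.5372. So the sideways force is a sensor bias, and I go back to 0.5372.

```bash
python3 -m pendant '[[[0,0,0.07],0,0.3],[[0.043,-0.008,0],0,0.3],[[0,0,0],0,0.3],[[0,0,-0.05],0,0.3],[[0,0,0],0,0.3],[[0,0,0],0,0.3],[[0,0,0],0,0.3]]' 20
```

```text
time_s: 13.37
position: [0.537, -0.0231, 0.0683]
tool_rot: [[-0.001, 0.0, 1.0], [-1.0, -0.0, -0.001], [0.0, -1.0, 0.0]]
ft_force: [-1.1, -0.4, 6.2]
grip_width: 0.0465
```

```bash
python3 -m pendant '[[[0,0,0.01],0,0.3],[[0,0,0],0,0.54],[[0,0,0],0,0.56],[[0,0,0],0,0.58],[[0,0,0],0,0.60],[[0,0,0],0,0.62],[[0,0,0],0,0.64],[[0,0,0],0,0.66],[[0,0,0],0,0.68],[[0,0,0],0,0.70]]' 20
python3 - <<'E'
from h import *
s,im,d=snap('wrist','w6.png')
E
```

```text
time_s: 14.2
position: [0.5369, -0.0231, 0.0683]
tool_rot: [[-0.001, -0.0, 1.0], [-1.0, -0.0, -0.001], [0.0, -1.0, -0.0]]
ft_force: [0.6, -0.7, 1.1]
grip_width: 0.0602
```

View pics/w6.png

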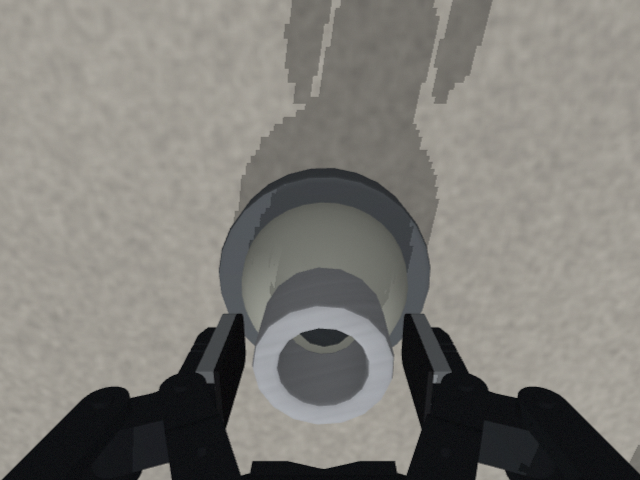

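The collar balances free, with clear gaps to both fingers. I measure its lean.

```bash
python3 -m pendant '[[[0,0,0],0,0.8],[[0,0,0],0,1],[[0,0,0],0,1],[[0,0,0.2],0,1],[[0,0,0.6],0,1],[[0,0,1],0,1],[[0,0,1],0,1],[[0,0,1],0,1],[[0,0,1],0,1],[[0,0,0.5],0,1],[[0,0,0],0,1],[[0,0,0],0,1]]' 20
cat >> h.py <<'E'
def rim(s,im,d):
    C=cam('wrist',s['position'],s['tool_rot']);W=cloud(C,d)
    m=(W[...,2]>.085)&(W[...,2]<.102)&(np.hypot(W[...,0]-.537,W[...,1]+.023)<.032)&(im.astype(int).sum(2)>330)
    t=W[m]
    for _ in range(4):
        A=np.c_[t[:,:2]-[.537,-.023],np.ones(len(t))];q=np.linalg.lstsq(A,t[:,2],rcond=None)[0]
        r=t[:,2]-A@q; t=t[abs(r)<max(.0006,2*r.std())]
    print('rim',len(t),'tilt deg',np.degrees(q[:2]),'z',q[2],'mid',(t.min(0)+t.max(0))/2,np.ptp(t,0))
    for st,e in ell(m): print(e,plane(C,*e[0],q[2]))
    g=im.astype(int).sum(2)
E
python3 - <<'E'
from h import *
s,im,d=snap('wrist','w7.png');rim(s,im,d);print(s['position'])
E
```

```text
time_s: 15.25
position: [0.5369, -0.023, 0.2279]
tool_rot: [[-0.001, 0.001, 1.0], [-1.0, -0.0, -0.001], [0.0, -1.0, 0.001]]
ft_force: [-0.8, 0.7, -0.1]
grip_width: 0.0856
rim 1696 tilt deg [0.58938857 0.56093282] z 0.0939995121620987 mid [ 0.5366332  -0.0235183   0.09400829] [0.0460088  0.04638293 0.00272962]
((322.757568359375, 226.65176391601562), (62.920082092285156, 66.24012756347656), 94.12109375) [ 0.53647963 -0.02292532  0.09399951]
[ 0.53688999 -0.02303207  0.22789119]
```

View pics/w7.png

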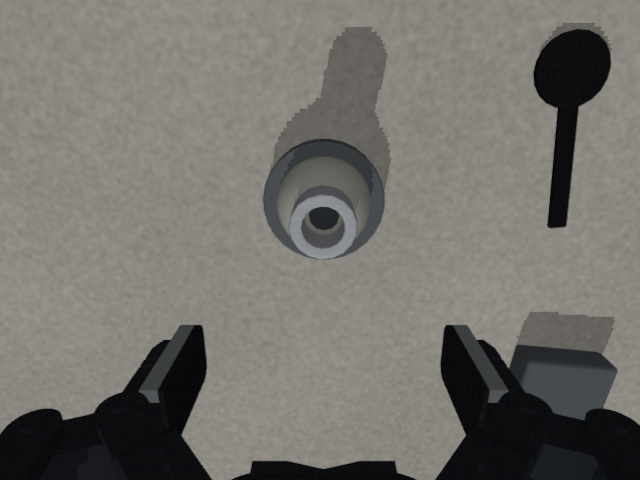

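Level to within about 0.8° with the rim at z=0.094, so the collar is good. Next I go over the probe.

```bash
python3 -m pendant '[[[0,0.5,0.5],0,1],[[0,1,0.2],0,1],[[0,1,0],0,1],[[0,1,0],0,1],[[0,1,0],0,1],[[0,1,0],0,1],[[0,1,0],0,1],[[0,1,0],0,1],[[0,1,0],0,1],[[0.05,0.7,0],0,1],[[0,0.4,0],0,1],[[0,0.1,0],0,1]]' 20
python3 -m pendant '[[[0,0,0],0,1],[[0,0,0],0,1]]' 20
python3 - <<'E'
from h import *
s,im,d=snap('wrist','w8.png');print(s['position'])
C=cam('wrist',s['position'],s['tool_rot']);W=cloud(C,d)
m=(W[...,2]>.144)&(W[...,2]<.156)&(np.hypot(W[...,0]-.539,W[...,1]-.267)<.03)
for st,e in ell(m,50): print(st,e,plane(C,*e[0],.149),W[m].mean(0),np.ptp(W[m],0))
E
```

```text
time_s: 16.3
position: [0.5379, 0.2694, 0.2468]
tool_rot: [[0.001, -0.003, 1.0], [-1.0, -0.001, 0.001], [0.001, -1.0, -0.003]]
ft_force: [0.4, 0.4, 0.6]
grip_width: 0.0853
time_s: 16.47
position: [0.5385, 0.2669, 0.2478]
tool_rot: [[-0.002, -0.001, 1.0], [-1.0, -0.001, -0.002], [0.001, -1.0, -0.001]]
ft_force: [0.7, 0.7, 0.4]
grip_width: 0.0856
[0.53845799 0.26692538 0.24781548]
[310 222  35  35 947] ((327.06793212890625, 238.66368103027344), (33.83421325683594, 33.947959899902344), 89.49778747558594) [0.54046121 0.26997706 0.149     ] [0.5404651  0.27030492 0.15003824] [0.0209991  0.02148515 0.01050784]
```

View pics/w8.png

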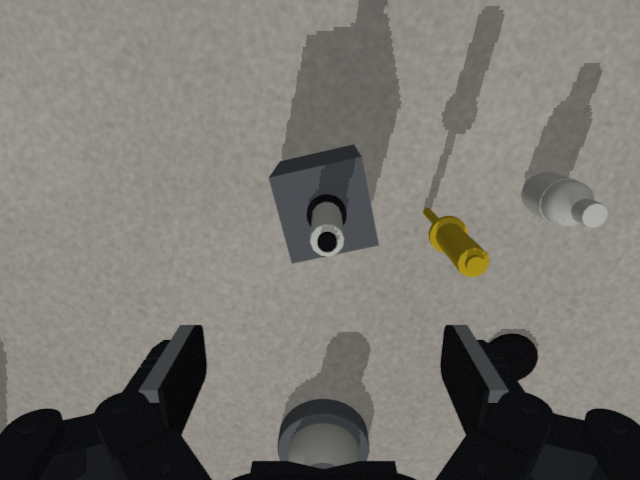

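Probe handle top at (327,239) → (0.5403, 0.270). The yellow look-alike at (460,245) is about 100 mm off and clear of the jaws. Descend.

```bash
python3 -m pendant '[[[0.06,0.1,0],0,1],[[0,0,-0.5],0,1],[[0,0,-1],0,1],[[0,0,-1],0,1],[[0,0,-1],0,1],[[0,0,-0.8],0,1],[[0,0,-0.4],0,1],[[0,0,-0.13],0,1],[[0,0,0],0,1],[[0,0,0],0,1]]' 40
python3 - <<'E'
from h import *
s,im,d=snap('wrist','w9.png');print(s['position'])
C=cam('wrist',s['position'],s['tool_rot']);W=cloud(C,d)
m=(W[...,2]>.144)&(W[...,2]<.156)&(np.hypot(W[...,0]-.539,W[...,1]-.267)<.03)
for st,e in ell(m,50): print(st,e,plane(C,*e[0],.149),W[m].mean(0),np.ptp(W[m],0))
E
```

```text
time_s: 17.35
position: [0.5409, 0.2708, 0.1044]
tool_rot: [[-0.002, 0.002, 1.0], [-1.0, 0.0, -0.002], [-0.0, -1.0, 0.002]]
ft_force: [-0.3, 0.1, 0.1]
grip_width: 0.0855
[0.54086521 0.2707682  0.10436295]
[ 286  369   74   71 3999] ((322.7881164550781, 405.1607971191406), (68.55669403076172, 72.77565002441406), 89.75828552246094) [0.5404391 0.2713018 0.149    ] [0.54044359 0.27200838 0.14984645] [0.02186696 0.02224889 0.01098805]
```

View pics/w9.png

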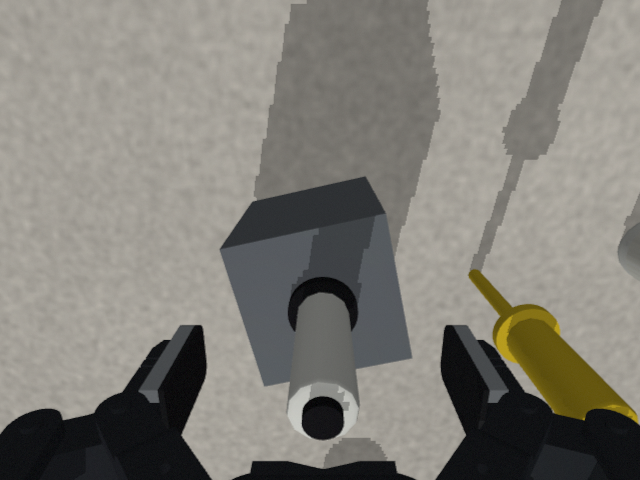

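Well centred in both directions. Close the jaws.

```bash
python3 -m pendant '[[[0,0,0],0,0.5],[[0,0,0],0,0.4],[[0,0,0],0,0.3],[[0,0,0],0,0.2],[[0,0,0],0,0.15],[[0,0,0],0,0.1],[[0,0,0],0,0.1],[[0,0,0],0,0.1],[[0,0,0],0,0.1],[[0,0,0],0,0.1]]' 40
python3 -m pendant '[[[0,0,0.05],0,0.1],[[0,0,0.1],0,0.1],[[0,0,0.1],0,0.1],[[0,0,0],0,0.1]]' 40
```

```text
time_s: 18.23
position: [0.5403, 0.271, 0.1036]
tool_rot: [[-0.001, 0.0, 1.0], [-1.0, 0.0, -0.001], [-0.0, -1.0, 0.0]]
ft_force: [-1.1, -0.4, 3.9]
grip_width: 0.021
time_s: 18.57
position: [0.5404, 0.271, 0.1114]
tool_rot: [[-0.001, 0.001, 1.0], [-1.0, 0.0, -0.001], [-0.0, -1.0, 0.001]]
ft_force: [0.0, -0.2, -1.5]
grip_width: 0.0209
```

```bash
python3 -m pendant '[[[0,0,0.5],0,0.1],[[0,0,1],0,0.1],[[0,0,1],0,0.1],[[0,0,1],0,0.1],[[0,0,0.7],0,0.1],[[0,0,0.2],0,0.1],[[0,0,0],0,0.1],[[0,0,0],0,0.1],[[0,0,0],0,0.1]]' 40
python3 - <<'E'
from h import *
s,im,d=snap('wrist','w10.png');print(s['position'])
s,im,d=snap('scene','s10.png');
cv2.imwrite('pics/s10c.png',cv2.resize(im[230:380,400:540,::-1],(560,600)))
E
```

```text
time_s: 19.32
position: [0.5397, 0.2708, 0.2408]
tool_rot: [[-0.001, -0.003, 1.0], [-1.0, -0.001, -0.001], [0.001, -1.0, -0.003]]
ft_force: [-0.6, -0.2, -0.8]
grip_width: 0.0212
[0.53965022 0.27079307 0.24082029]
```

View pics/w10.png

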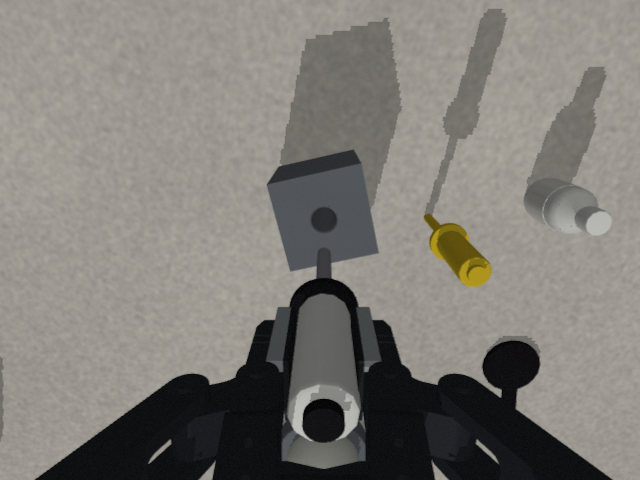

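View pics/s10.png

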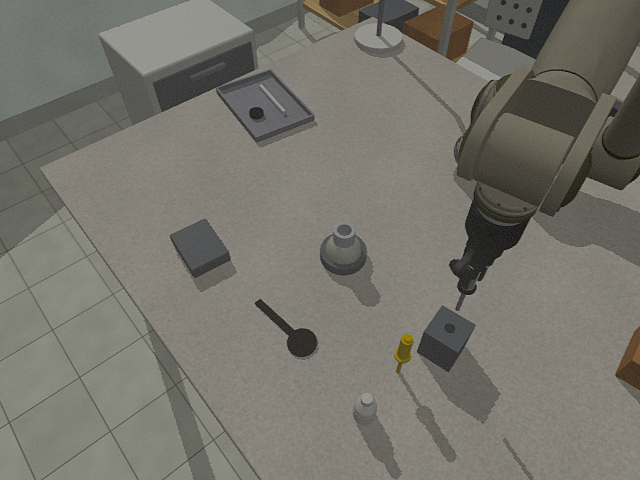

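```bash
python3 - <<'E'
from h import *
im,d,p,R=load('wrist'); C=cam('wrist',p,R);K,Rw,c=C
def proj(t): 
    P=Rw.T@(R@np.array(t)+p-c); q=K@P; return q[:2]/q[2]
print('tip',proj([0,.0886,0]),'flangebot',proj([0,.0186,0]),'top',proj([0,-.0454,0]))
print(proj([0.003,.0886,0]),proj([0,.0886,0.003]))
W=cloud(C,d);T=(W-p)@R
m=(abs(T[...,2])<.008)&(T[...,1]>.02)&(T[...,1]<.1)&(abs(T[...,0])<.02)
t=T[m];v,u=np.nonzero(m);print(len(t),v.min(),v.max())
for a,b in [(.03,.045),(.045,.06),(.06,.075),(.075,.095)]:
    k=(t[:,1]>a)&(t[:,1]<b)
    if k.sum()>5:print(a,k.sum(),t[k].mean(0),t[k][:,2].min(),t[k][:,2].max(),t[k].min(0)[0],t[:,1].max())
cv2.imwrite('pics/w10c.png',cv2.resize(im[230:300,280:370,::-1],None,fx=8,fy=8))
m=(T[...,1]<-.038)&(T[...,1]>-.055)&(np.hypot(T[...,0],T[...,2])<.02)
t=T[m];print('handle top',len(t),t.mean(0),(t.min(0)+t.max(0))/2,np.ptp(t,0))
for st,e in ell(m,50):print(e)
E
```

```text
tip [323.6741063  249.14690129] flangebot [323.80140844 304.42989237] top [324.04125313 408.58629379]
[323.67315234 253.89677933] [328.74704589 249.14654371]
422 247 278
0.03 6 [-0.00151476  0.04426393  0.00045138] -0.001346400224839555 0.0025760088091605 -0.0019407237967179302 0.08778607406812229
0.045 167 [-8.79220589e-04  5.23563284e-02  2.55675105e-05] -0.003966016340866535 0.0038168623397839717 -0.0020451804607949957 0.08778607406812229
0.06 148 [-0.00081321  0.06715716  0.0001142 ] -0.0037213834048916423 0.004010028769543973 -0.002132110340674558 0.08778607406812229
0.075 101 [-7.40354913e-04  8.11660543e-02 -2.27593950e-05] -0.003929564639182149 0.0037320211080184938 -0.002032164242530124 0.08778607406812229
handle top 6067 [-3.04877852e-03 -4.59773705e-02 -3.49575612e-05] [-0.00028144 -0.04649909 -0.00011273] [0.02538087 0.01699775 0.03331374]
((324.1159973144531, 403.71160888671875), (106.11511993408203, 109.17984771728516), 75.38903045654297)
```

View pics/w10c.png

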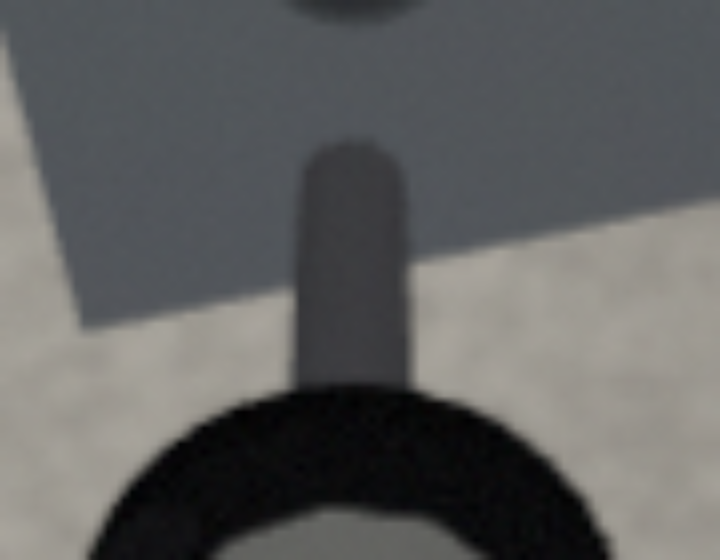

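Rod upright in the grip, tip about 88.5 mm below the TCP and about 2 mm toward -y of it. Travel above the collar with the tip at z≈0.15, well over the rim at 0.094.

```bash
python3 -m pendant '[[[0,-0.4,0],0,0.1],[[0,-0.8,0],0,0.1],[[0,-1,0],0,0.1],[[-0.02,-1,0],0,0.1],[[-0.03,-1,0],0,0.1],[[-0.03,-1,0],0,0.1],[[-0.03,-1,0],0,0.1],[[0,-1,0],0,0.1],[[0,-1,0],0,0.1],[[0,-0.8,0],0,0.1],[[0,-0.5,0],0,0.1],[[0,-0.2,0],0,0.1]]' 40
python3 -m pendant '[[[0,-0.03,0],0,0.1],[[0,0,0],0,0.1],[[0,0,0],0,0.1],[[0,0,0],0,0.1],[[0,0,0],0,0.1],[[0,0,0],0,0.1]]' 40
python3 - <<'E'
from h import *
s,im,d=snap('wrist','w11.png');print(s['position'])
s,im,d=snap('scene');
cv2.imwrite('pics/s11c.png',cv2.resize(im[150:300,270:430,::-1],(640,600)))
s,im,d=snap('top');
cv2.imwrite('pics/t11c.png',cv2.resize(im[220:340,260:420,::-1],(640,480)))
E
```

```text
time_s: 20.42
position: [0.5365, -0.0227, 0.2424]
tool_rot: [[-0.004, -0.001, 1.0], [-1.0, -0.0, -0.004], [0.0, -1.0, -0.001]]
ft_force: [0.0, 0.2, -0.6]
grip_width: 0.0212
time_s: 20.92
position: [0.5369, -0.0203, 0.2429]
tool_rot: [[-0.0, 0.0, 1.0], [-1.0, 0.0, -0.0], [-0.0, -1.0, 0.0]]
ft_force: [-0.1, -0.1, -0.4]
grip_width: 0.0212
[ 0.53690808 -0.0203365   0.24288914]
```

View pics/w11.png

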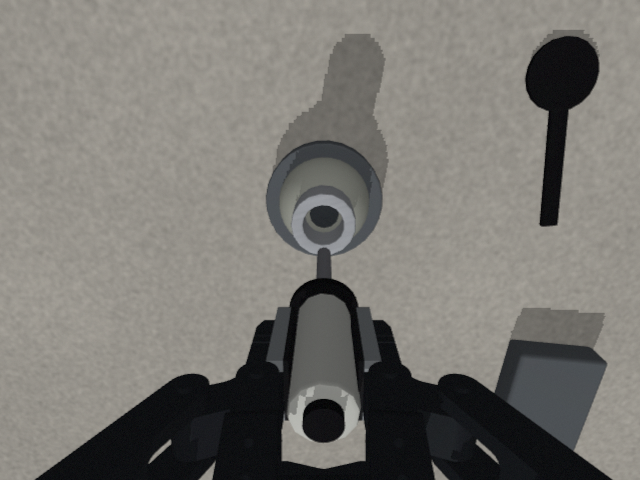

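View pics/s11c.png

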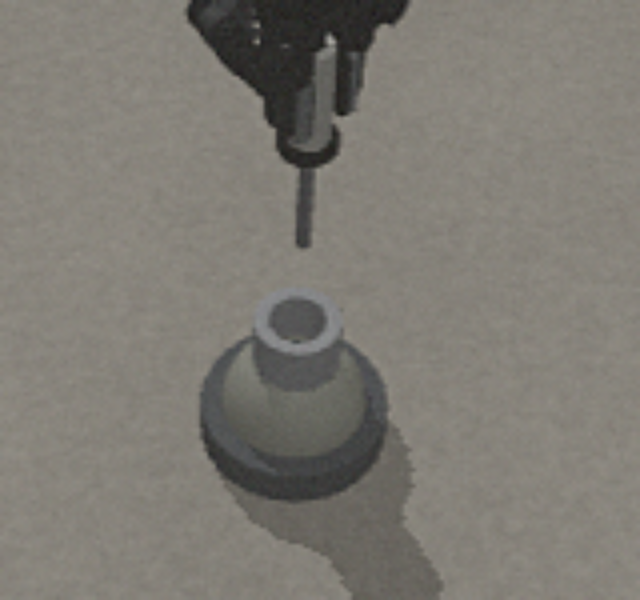

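```bash
python3 - <<'E'
from h import *
im,d,p,R=load('scene');C=cam('scene');K,Rw,c=C;W=cloud(C,d)
m=(np.hypot(W[...,0]-.537,W[...,1]+.022)<.02)&(W[...,2]>.13)&(W[...,2]<.215)
w=W[m];print(len(w),w[:,2].min())
for z in np.arange(.15,.215,.012):
    k=abs(w[:,2]-z)<.006; 
    if k.sum():print(z.round(3),k.sum(),w[k].mean(0))
f=(c-np.array([.537,-.022,.17]));f[2]=0;f/=np.linalg.norm(f);print('to cam',f)
# rod surface mean is ~0.003 toward camera
k=(w[:,2]<.205);print('rod axis est',w[k].mean(0)-.0031*f)
m=(np.hypot(W[...,0]-.537,W[...,1]+.022)<.035)&(W[...,2]>.0895)&(W[...,2]<.1)&(im.astype(int).sum(2)>300)
t=W[m];print('rim',len(t),(t.min(0)+t.max(0))/2,np.ptp(t,0))
for st,e in ell(m,30):print(e,plane(C,*e[0],.094))
im,d,p,R=load('wrist');C=cam('wrist',p,R)
s=dict(position=p,tool_rot=R);rim(s,im,d)
E
```

```text
82 0.15390960030129797
0.15 1 [ 0.53931921 -0.02557289  0.1539096 ]
0.162 16 [ 0.53926754 -0.02157117  0.16249178]
0.174 15 [ 0.5395755  -0.02152053  0.1740282 ]
0.186 22 [ 0.53897609 -0.02217856  0.18621579]
0.198 15 [ 0.53868782 -0.02162847  0.19815103]
0.21 13 [ 0.5390042  -0.02123173  0.20839243]
to cam [0.69534479 0.7186763  0.        ]
rod axis est [ 0.53697288 -0.02409659  0.18088212]
rim 175 [ 0.53729133 -0.02515324  0.09450452] [0.04573851 0.04650192 0.00677435]
((344.20562744140625, 229.81996154785156), (16.012128829956055, 21.977983474731445), 91.93096160888672) [ 0.5370893 -0.0246016  0.094    ]
rim 1519 tilt deg [0.48207863 0.52417734] z 0.09396321510915566 mid [ 0.53647465 -0.02327758  0.09394539] [0.04692986 0.0458255  0.00286759]
((323.0871887207031, 223.4853973388672), (58.36857986450195, 63.76091766357422), 92.99882507324219) [ 0.5365323  -0.02232135  0.09396322]
```

View pics/t11c.png

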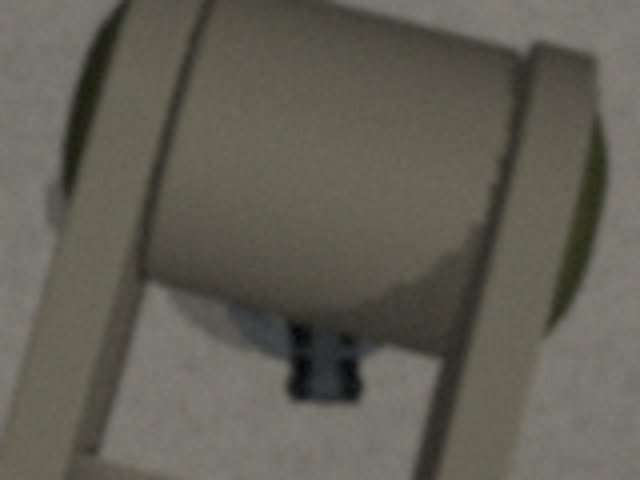

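The scene view puts the rod axis within 1 mm of the bore centre (rod y=-0.0241, bore about -0.0249). I correct y by -0.8 mm and descend.

```bash
python3 -m pendant '[[[0,-0.027,0],0,0.1],[[0,0,-0.4],0,0.1],[[0,0,-0.6],0,0.1],[[0,0,-0.4],0,0.1],[[0,0,-0.2],0,0.1],[[0,0,0],0,0.1],[[0,0,0],0,0.1],[[0,0,0],0,0.1]]' 40
python3 - <<'E'
from h import *
s,im,d=snap('scene');print(s['position'],s['ft_force'])
cv2.imwrite('pics/s12c.png',cv2.resize(im[190:290,290:400,::-1],(660,600)))
E
```

```text
time_s: 21.73
position: [0.5373, -0.0219, 0.1957]
tool_rot: [[-0.001, 0.002, 1.0], [-1.0, -0.0, -0.001], [0.0, -1.0, 0.002]]
ft_force: [-0.3, -0.2, -0.7]
grip_width: 0.0207
[ 0.53734379 -0.02188178  0.19573979] [-0.30973231 -0.18094096 -0.72621535]
```

View pics/s12c.png

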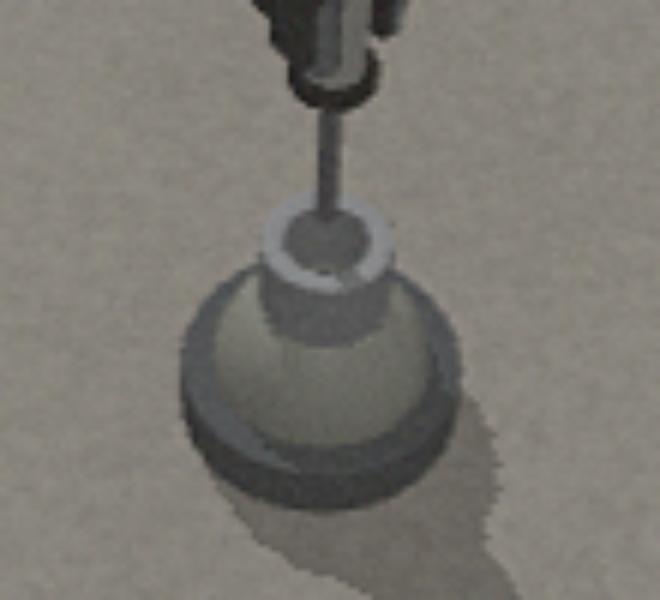

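```bash
python3 -m pendant '[[[-0.01,0.017,0],0,0.1],[[0,0,-0.3],0,0.1],[[0,0,-0.4],0,0.1],[[0,0,-0.3],0,0.1],[[0,0,-0.1],0,0.1],[[0,0,0],0,0.1],[[0,0,0],0,0.1],[[0,0,0],0,0.1],[[0,0,0],0,0.1]]' 40
python3 - <<'E'
from h import *
s,im,d=snap('wrist','w13.png');print(s['position'],s['ft_force'])
s,im,d=snap('scene');
cv2.imwrite('pics/s13c.png',cv2.resize(im[190:290,290:400,::-1],(660,600),interpolation=cv2.INTER_CUBIC))
C=cam('scene');W=cloud(C,d)
m=(np.hypot(W[...,0]-.537,W[...,1]+.022)<.035)&(W[...,2]>.0895)&(W[...,2]<.1)&(im.astype(int).sum(2)>300)
t=W[m];print('rim',len(t),(t.min(0)+t.max(0))/2,np.ptp(t,0))
m=(np.hypot(W[...,0]-.537,W[...,1]+.022)<.012)&(W[...,2]>.095)&(W[...,2]<.136)
w=W[m];print(len(w),w.mean(0)-np.array([.695,.719,0])*.0031)
E
```

```text
time_s: 22.53
position: [0.5368, -0.0213, 0.1623]
tool_rot: [[-0.001, 0.001, 1.0], [-1.0, -0.0, -0.001], [0.0, -1.0, 0.001]]
ft_force: [0.2, 0.7, -1.1]
grip_width: 0.021
[ 0.53684307 -0.02129757  0.16233923] [ 0.19363314  0.65495655 -1.13161707]
rim 165 [ 0.53714335 -0.02426348  0.09442212] [0.04658111 0.04687404 0.00875231]
45 [ 0.5369442  -0.02478523  0.11242071]
```

View pics/s13c.png

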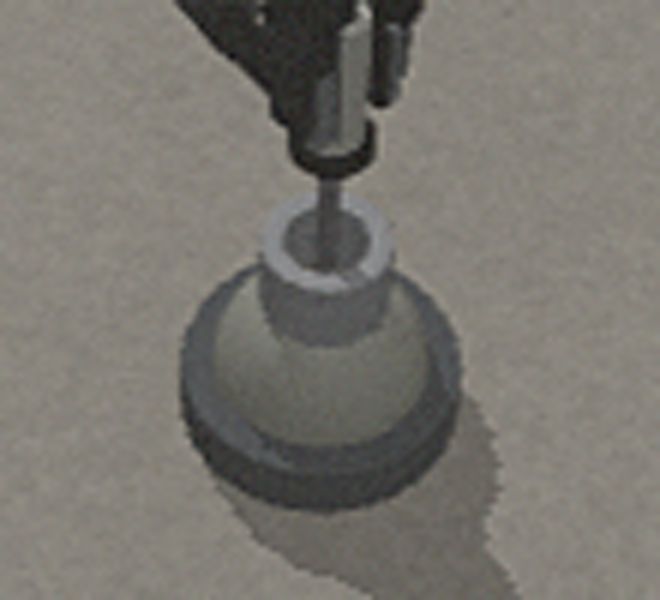

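View pics/w13.png

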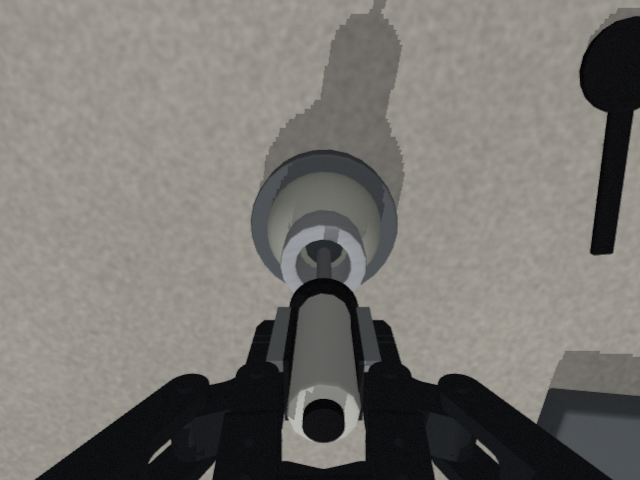

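```bash
python3 -m pendant '[[[0,0,-0.015],0,0.1],[[0,0,0],0,0.1],[[0,0,0],0,0.1],[[0,0,0],0,0.1],[[0,0,0],0,0.1],[[0,0,0],0,0.1]]' 40
python3 - <<'E'
from h import *
s,im,d=snap('wrist','w14.png');print(s['position'],s['ft_force'],s['qvel'].round(2),s['time_s'])
C=cam('wrist',s['position'],s['tool_rot']);W=cloud(C,d);T=(W-s['position'])@s['tool_rot']
m=(abs(T[...,2])<.006)&(T[...,1]>.02)&(T[...,1]<.1)&(abs(T[...,0])<.006)
t=T[m];print(len(t),t[:,1].max())
a=cv2.resize(im[215:305,270:380,::-1],None,fx=6,fy=6,interpolation=cv2.INTER_CUBIC);cv2.imwrite('pics/w14c.png',a)
E
```

```text
time_s: 23.13
position: [0.5366, -0.0212, 0.1614]
tool_rot: [[-0.001, -0.0, 1.0], [-1.0, -0.0, -0.001], [0.0, -1.0, -0.0]]
ft_force: [0.1, 0.8, -1.0]
grip_width: 0.021
[ 0.53661109 -0.02124103  0.16142067] [ 0.13248041  0.81414227 -1.04401039] [-0.   -0.01 -0.09  0.1   0.03  0.04] 23.1333
612 0.09818223520223628
```

View pics/w14c.png

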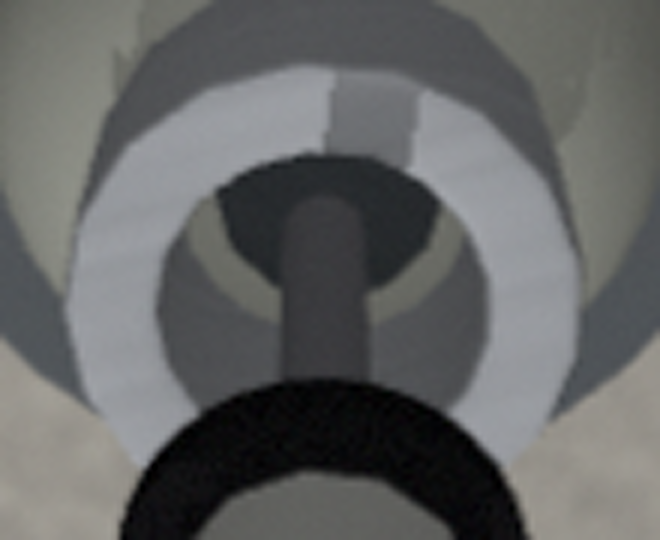

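The rod is free in the bore, centred over the iris and still, with the collar undisturbed. Handing in.

```bash
python3 -c "
from rig import env
print(env.close_job())"
```

```text
the job is handed in; nothing more can be done
None
```

The job is handed in at about 23 s. The collar balances by itself on the eye, and the gripper is holding the probe upright and still inside its bore.

**Collar:** I centred it in the jaws with two grips a quarter turn apart and set it on the eye. I pressed down at up to about 14 N while finding the centre, and at about 6 N just before letting go. After release the wrist view showed:
- **Lean:** it was within about 0.8° of level.
- **Height:** its rim was at z = 0.094 m, as expected.
- **Centring:** it was within about 1 mm of the iris centre.

**Probe:** I took it from the stand by its handle and lowered it into the bore with no contact seen in the pictures or the force readings. The last checks showed:
- **Centring:** the scene view, taken just before a final 0.9 mm of lowering, put the rod within about 1 mm of the bore axis. The last wrist view showed clear space wherever the bore was visible.
- **Tip height:** it is about 7.8 mm above the eye. That is worked out from where I gripped the probe. The wrist camera's depth of the tip agreed to about 1 mm after lifting, and the scene camera's did above the collar. A last depth check on the tip inside the bore was unusable.

**Disagreements:**
- **Sideways force:** while setting the collar down, a sideways force suggested it was off-centre. The view through the bore and the fit to the ball contradicted that, so I went with the images.
- **Cameras:** their position estimates differed from each other by 1–3 mm.

I did not touch the yellow look-alike, dropper, lens case or occluder.

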